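# Scan the bottle, then hold the sprung case cover just below its balance point

## Robot

A 6-joint arm with a two-finger parallel gripper is mounted at the origin on a cart in front of the work surface, level with it; the furniture and walls round the work are solid. World frame = base frame: x ahead of the robot, y to its left, z up, the work surface at z = 0. Lengths are in m, angles in degrees, forces in N, time in s.
With the tool pointing down it reaches from about 0.275 to 0.975 m from the base axis. Payload 8.4 kg.
Tool frame: the origin (TCP) lies between the finger pads; the fingertips stand 11 mm ahead of it and the grasp point (between the pads) lies 8 mm behind it; z points along the fingers, y is the direction in which the jaws open and shut (so a half turn about z gives the same grasp; the last joint's range is limited). The gripper opens to 92 mm and grips with 3 to 60 N. Pads are 20 mm wide; open, the fingers measure 128 mm over their backs; the gripper's body (75 mm by 189 mm) begins 69 mm behind the grasp point.
Start: joints at [-67.575, 20.225, 93.587, -0, 66.188, -0.138], TCP at [0.24, -0.577, 0.193] pointing down, gripper open.
Joint ranges: [-150.9, 150.9], [-52.94, 120.26], [3.33, 152.33], [-74.26, 254.26], [0, 154.13], [-172.89, 172.89]. Speed limits (degrees/s): [127.2, 127.2, 159.86, 180, 180, 180].

## Interface

Orientations are given as a 3x3 rotation matrix whose columns are the frame's x, y, z axes.
In Python, from cell import arm gives the robot as it stands.
- The arm moves only by the shell command python3 -m pendant 'ROWS' [OPENING] [FORCE]. ROWS is JSON, a list of rows, each a list of 4 numbers: the shift along the tool's x, y, z in mm, then the turn about the tool's z in degrees. A call has 1 to 12 rows; each row is the pose to reach, as a shift and turn from the pose measured when the call began, along the tool's axes at that moment; what a row does not reach only later rows make up. A row lasts 1/10 s, in which the tool goes at most 50 mm and 8.59 degrees, less where a joint would pass 70% of its speed; a pose out of reach is approached as far as the arm can. A call with a gripper value outside its range is refused whole. OPENING is the opening, from -1 (shut) to 1 (fully open), so that 0 is half open, set as the call begins (- or left out, the last holds). The fingers move at their own pace and stop on an object; FORCE is the grip in N (left out, the last holds). Time passes only in rows, so rows that repeat a pose let the fingers close. It gives the time, the measured TCP pose, the force and the opening at its end, in the units of the state.
- arm.observe(): the state, without advancing time (a new reading comes with each control period).
- arm.capture(name): name is "side" or "top"; returns the picture (420x560x3 uint8, red, green, blue); there is no depth.
- arm.camera_info(name): a dict with "camera_matrix" (3x3 intrinsics, pixels), "cam_to_world" (4x4, takes a point from camera to world coordinates). Camera axes: x right, y up, looking along -z (the intrinsics and any distortion apply to the point x, -y, -z); pixel columns grow to the right and rows downward; lengths in m; the calibration is good to about 2 mm. A picture is of the moment at which its call begins. camera_info takes no time and is no camera call.
- arm.hand_in(): hands the job in, once; it reports no verdict.
The state is a dict: "time_s": time; "qpos": joint angles; "dq": joint speeds; "tau": joint torques, N m; "eef_pos": TCP position; "tool_rot": TCP orientation; "wrist_force": force on the tool from outside, world axes, zero at the start; "moment": the same for the moment, N m; "gripper_width": finger opening in m.
Only numpy, scipy, OpenCV 4.12 (cv2) and the standard library are available. Lean on these libraries where they do the work, as an engineer would, in place of code of your own. Each camera call takes 0.05 s, during which the arm holds its last target. There are 200 camera calls.

## Task

Log the sample bottle in and open its case: turn the blue bottle in its ring until its orange stripe squarely faces the reader block, and let go of it there. Then lift the case's sprung blue cover clearly past its balance point (60 degrees open, the red tick on the scale) without letting it spring right up to its stop, bring it back down and finish while still holding it steady just below balance, with the pointer in the green zone (45 to 55 degrees open), so that it would fall shut if let go. Keep the bottle upright and leave the cleaver, the carton and the memory stick where they are.

Things in the scene. Friction and masses are not known exactly. Their poses are not given: they have to be found in the camera images.
- bottle: blue bottle, 54 mm diameter, 136 mm tall (round body to about 95 mm, shoulder, from 110 mm a white cap 30 mm wide), 0.18 kg, loose, standing in the reader's ring. Origin: centre of its underside, z up. Its +x axis points to the middle of the orange stripe on its side (an orange line on the cap points the same way). It starts 0.6 to 1.5 rad anticlockwise (from above) off the reader.
- bottle_mark (a point): middle of the orange stripe (14 mm wide, 55 mm tall), on the bottle's side 27 mm out from its axis, 46 mm above its underside
- reader: fixed code reader: base plate 4 mm thick with a black ring (inner diameter 61 mm, outer 70, rim 9 mm above the table) in which the bottle stands, 4 mm up, and beyond it a black block (42 x 66 mm, top 60 mm up) with a red window. Origin: on the table under the ring's centre; +x points squarely to the window, 73 mm away. Stripe faces the reader when the bottle's +x lies along this +x.
- case: fixed white sample case, 150 mm deep (x), 170 mm wide (y), 94 mm tall, 195 mm wide over the two scale arcs beside the cover. Origin: on the table under the centre of the case. Its -x side is the front, where the bar is; the cover's hinge runs along its y axis at the back.
- cover_hinge (a point): point on the cover's hinge axis, midway along it: 75 mm behind (case +x) the case's centre, 99 mm above the table. The hinge axis runs along the case's y axis.
- cover_bar (a point): middle of the cover's black lifting bar: 12 mm diameter, 90 mm long, parallel to the hinge, 195 mm from its axis, held at both ends by 10 mm rods. Closed, it is level with the hinge in front of the case, 37 mm from the cover's edge and 45 mm from the case, nothing under it. It can be pinched from above and then pivots between the fingers as the cover rises.
- cover (a joint): opening angle of the blue steel cover, rad: 0 closed, stop at 1.65. Bar = hinge + 0.195 m * (cos toward the case's front, sin upward). A spring carries part of the weight: it balances at 1.05 (60 degrees, red tick); below that it falls shut, above it springs open to the stop. About 2 N at the bar starts it. Green zone on the scale arcs, read by red pointers on the cover: 0.785 to 0.96.
- cleaver: bystander: dark fibre cleaver with a red pad on top, 85 x 58 x 51 mm, origin at the centre of its underside
- carton: bystander: yellow carton, 60 x 85 x 42 mm, origin at the centre of its underside
- stick: bystander: white memory stick, 54 x 18 x 8 mm, origin at the centre of its underside
Mind the look-alikes: they are no part of the job. Leave any yellow look-alike of the bottle alone.

How it is judged (in metres and radians):
On the way, in this order (a step that is already met when the one before it is completed fails the run):
1. the bottle stands upright in the ring with its stripe facing the reader, let go (angle between the x axis of bottle and the x axis of reader, either way round below 0.2 rad and x of bottle_mark in the frame of reader above 0.01 m and horizontal distance between bottle and reader below 0.01 m and angle between bottle's own z axis and vertical below 0.1 rad and contact force between the fingers and bottle below 0.05 N), for 0.2 s.
2. the cover is raised past its balance point (value of joint cover above 1.07 rad), for 0.1 s.
At the end, for the whole second after the job is handed in: The fingers hold the cover (over 0.1 N) still (under 0.05 rad/s) at 0.76 to 0.985 rad, after it had been above 1.07 rad; the bottle stands upright (0.1 rad) in the ring (axis within 10 mm of its centre), stripe facing the reader within 0.2 rad (value of joint cover between 0.76 and 0.985 rad and velocity of joint cover between -0.05 and 0.05 rad/s and contact force between the fingers and case above 0.1 N and angle between the x axis of bottle and the x axis of reader, either way round below 0.2 rad and x of bottle_mark in the frame of reader above 0.01 m and horizontal distance between bottle and reader below 0.01 m and angle between bottle's own z axis and vertical below 0.1 rad); the arm keeps its last pose, push and grip.
It fails at once if the cover springs up to its stop (beyond 1.6 rad) (value of joint cover above 1.6 rad).
It fails at once if the bottle is tipped by more than 0.4 rad (angle between bottle's own z axis and vertical above 0.4 rad).
It fails at once if the cleaver, the carton or the memory stick is pushed more than 20 mm (distance of any of cleaver, carton, stick from where it was at the start of the episode above 0.02 m).
It also fails if it takes over 48 s, if anything falls off the work surface, if the arm or the gripper's body presses on something with over 40 N, if the wrist force passes 120 N, or if a joint passes its speed limit or range.

## Working session

There is one attempt and no reset: what is moved stays moved. The work goes in short steps, Python scripts to look and compute and a shell command to move; the robot and the scene stay as the last step left them, time stands still between calls to the robot, and variables do not carry over. Pictures are saved under pics/ and viewed, about 8 in all and at most 12, crops included, and the job is handed in when it is done.

```bash
mkdir -p pics; cat > h.py <<'E'
import numpy as np, cv2
from cell import arm
def cap(n,f):
    im=arm.capture(n); cv2.imwrite('pics/'+f,im[:,:,::-1]); return im
def ray(n,uv):
    c=arm.camera_info(n);K=np.array(c['camera_matrix']);T=np.array(c['cam_to_world'])
    d=np.linalg.solve(K,[uv[0],uv[1],1.]);d=T[:3,:3]@[d[0],-d[1],-d[2]];return T[:3,3],d
def onz(n,uv,z):
    o,d=ray(n,uv);return o+d*(z-o[2])/d[2]
def proj(n,P):
    c=arm.camera_info(n);K=np.array(c['camera_matrix']);T=np.array(c['cam_to_world'])
    p=T[:3,:3].T@(np.array(P)-T[:3,3]);q=K@[p[0],-p[1],-p[2]];return q[:2]/q[2]
E
python3 - <<'E'
from h import *
for n in('top','side'):
    cap(n,n+'0.png');i=arm.camera_info(n);print({k:np.round(v,3).tolist() if k in('camera_matrix','cam_to_world') else v for k,v in i.items()})
s=arm.observe();print(np.round(s['tool_rot'],3).tolist(),s['time_s'],s['gripper_width'])
E
```

```text
{'camera_matrix': [[394.017, 0.0, 284.936], [0.0, 394.017, 204.4], [0.0, 0.0, 1.0]], 'cam_to_world': [[-0.012, 0.993, -0.114, 0.388], [-1.0, -0.013, -0.01, -0.016], [-0.011, 0.114, 0.993, 1.335], [0.0, 0.0, 0.0, 1.0]]}
{'camera_matrix': [[510.489, 0.0, 281.915], [0.0, 510.489, 201.03], [0.0, 0.0, 1.0]], 'cam_to_world': [[0.998, -0.058, 0.038, 0.608], [0.069, 0.82, -0.568, -0.856], [0.002, 0.569, 0.822, 1.322], [0.0, 0.0, 0.0, 1.0]]}
[[0.923, 0.384, -0.0], [0.384, -0.923, 0.001], [-0.0, -0.001, -1.0]] 0.1 0.09206968383201342
```

View pics/top0.png

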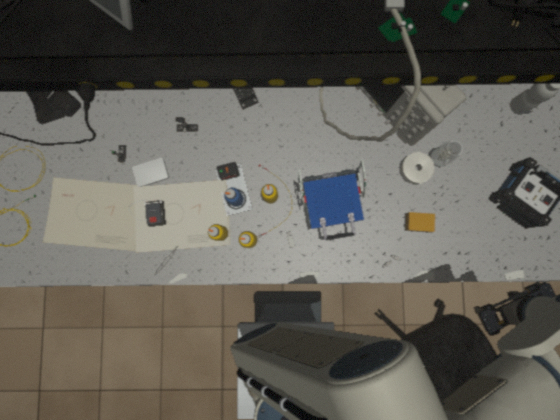

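View pics/side0.png

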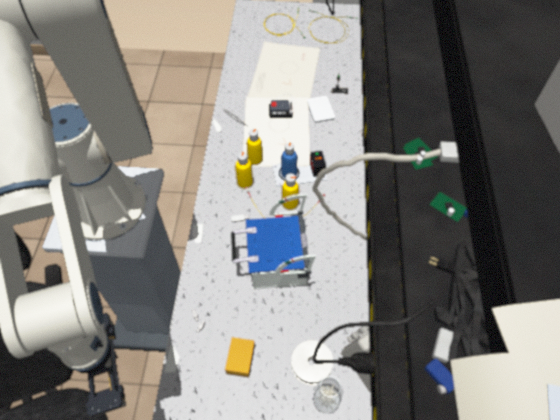

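The top view shows the blue bottle at (234,197) and the reader block at (228,170). The bottle look-alikes are yellow, at (269,193), (217,232) and (247,240). The case is at (333,200) with its bar near (338,233), the carton is at (421,222) and the cleaver at (155,213). I'm choosing the only blue bottle, the one next to the reader block, and will check it in a close crop.

```bash
python3 - <<'E'
from h import *
a=cv2.imread('pics/top0.png')[150:260,195:375];b=cv2.imread('pics/side0.png')[120:300,215:335]
a=cv2.resize(a,None,fx=4.4,fy=4.4,interpolation=cv2.INTER_CUBIC);cv2.imwrite('pics/c1.png',a)
b=cv2.resize(b,None,fx=3.3,fy=3.3,interpolation=cv2.INTER_CUBIC);cv2.imwrite('pics/c2.png',b)
E
```

```text
(no output)
```

View pics/c1.png

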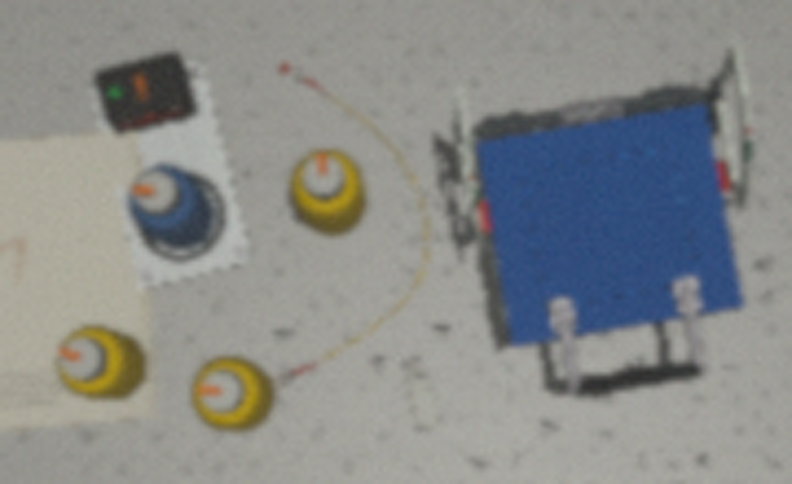

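View pics/c2.png

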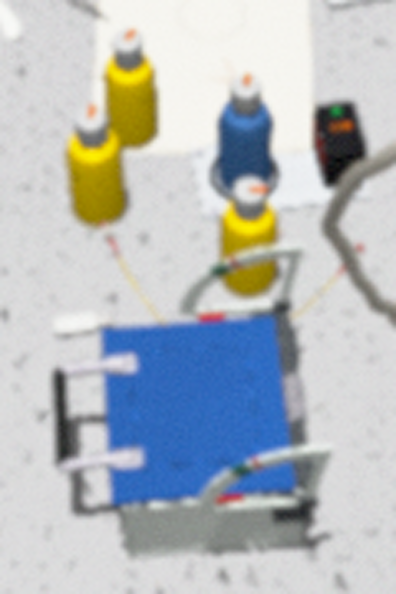

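The crops confirm the blue bottle, with its cap stripe pointing to image left and the reader block above it. The bar runs from (550,387) to (700,372) in the top crop. A white stick lies beside the case at about (239,218) in the side view. Next I'll turn these pixels into positions.

```bash
python3 - <<'E'
from h import *
f=lambda x,y:(195+x/4.4,150+y/4.4); g=lambda x,y:(215+x/3.3,120+y/3.3)
P=lambda s,p:print(s,np.round(p,4).tolist())
P('cap',onz('top',f(158,190),.14));P('cap side',onz('side',g(245,80),.14))
P('capstripe end',onz('top',f(135,188),.14))
for n,c in(('block corners',[(97,75),(180,55),(196,112),(115,131)]),):
    q=np.array([onz('top',f(*x),.06) for x in c]);P(n,q);P('ctr',q.mean(0))
P('plate',[onz('top',f(*x),.004) for x in [(198,63),(247,256),(140,286)]])
c=[(478,142),(708,103),(742,305),(507,345)]
q=np.array([onz('top',f(*x),.102) for x in c]);P('cover',q)
b=np.array([onz('top',f(*x),.099) for x in [(548,387),(700,372)]]);P('bar',b);P('barmid',b.mean(0))
P('bar side',[onz('side',g(*x),.099) for x in [(60,372),(66,464)]])
P('stick',onz('side',g(78,322),.004))
for s,x in(('y1',(322,177)),('y2',(82,360)),('y3',(220,392))):P(s,onz('top',f(*x),.136))
# colour masks
im=cv2.imread('pics/top0.png').astype(int);B,G,R=im[...,0],im[...,1],im[...,2]
m=((B>R+50)&(B>G+30)).astype('u1');m[:, :290]=0;m[:,380:]=0
cn=max(cv2.findContours(m,0,2)[0],key=cv2.contourArea);r=cv2.minAreaRect(cn);print(r)
bx=cv2.boxPoints(r);P('cover rect',[onz('top',x,.102) for x in bx])
E
```

```text
cap [0.5626, 0.1606, 0.14]
cap side [0.5611, 0.1721, 0.14]
capstripe end [0.5642, 0.1766, 0.14]
block corners [[0.662, 0.2185, 0.06], [0.6764, 0.1562, 0.06], [0.6328, 0.1442, 0.06], [0.6192, 0.2047, 0.06]]
ctr [0.6476, 0.1809, 0.06]
plate [[0.6824, 0.1497, 0.004], [0.53, 0.1117, 0.004], [0.5078, 0.1944, 0.004]]
cover [[0.5999, -0.0645, 0.102], [0.626, -0.2307, 0.102], [0.4798, -0.25, 0.102], [0.4535, -0.0825, 0.102]]
bar [[0.4235, -0.1111, 0.099], [0.4328, -0.2192, 0.099]]
barmid [0.4281, -0.1651, 0.099]
bar side [[0.4232, -0.1282, 0.099], [0.4389, -0.2149, 0.099]]
stick [0.4188, -0.0166, 0.004]
y1 [0.5708, 0.0463, 0.136]
y2 [0.4451, 0.2134, 0.136]
y3 [0.4219, 0.1178, 0.136]
((333.07061767578125, 200.5311737060547), (46.390625, 52.38756561279297), 80.13418579101562)
cover rect [[0.6002, -0.0634, 0.102], [0.6268, -0.2275, 0.102], [0.4812, -0.2476, 0.102], [0.4552, -0.0857, 0.102]]
```

The geometry agrees: the block measures 44x64 mm, the cover 147x166 mm, and the reader yaw is about 14.5°. The case yaw is about 8.5°, with the bar's middle at about (.430,-.169). I'll refine the cap and stripe with masks and start the approach, raised.

```bash
cat > stripe.py <<'E'
from h import *
def stripe(f,n='top',c0=(.561,.161)):
    im=cv2.imread('pics/'+f);H=cv2.cvtColor(im,cv2.COLOR_BGR2HSV)
    u,v=proj(n,[*c0,.14]).astype(int);k=9
    w=H[v-k:v+k+1,u-k:u+k+1].astype(int);i=im[v-k:v+k+1,u-k:u+k+1].astype(float)
    org=(w[...,0]<18)&(w[...,1]>90)&(w[...,2]>110);wh=(w[...,1]<70)&(w[...,2]>120)
    p=lambda m:np.array([onz(n,(x+u-k,y+v-k),.14)[:2] for y,x in np.argwhere(m)])
    o=p(org);c=p(wh|org)
    # cap outline centre: keep the blob nearest the guess
    mm=(wh|org).astype('u1');l,st,s,ce=0,*cv2.connectedComponentsWithStats(mm)[1:]
    lab=st[k,k];a=np.argwhere(st==lab);cc=onz(n,(a[:,1].min()/2+a[:,1].max()/2+u-k,a[:,0].min()/2+a[:,0].max()/2+v-k),.14)[:2]
    d=o.mean(0)-cc
    print(n,'cap',np.round(cc,4),'blob',len(a),s[lab],'orange',len(o),np.round(o.mean(0),4),'angle',np.degrees(np.arctan2(d[1],d[0])).round(1))
E
python3 - <<'E'
from stripe import *
stripe('top0.png');stripe('side0.png','side')
E
python3 -m pendant '[[0,0,-100,0],[0,0,-200,0],[0,0,-200,0],[0,0,-200,0],[578,-557,-200,-40],[578,-557,-200,-40],[578,-557,-200,-40],[578,-557,-200,-40],[578,-557,-200,-40],[578,-557,-200,-40],[578,-557,-200,-40],[578,-557,-200,-40]]' 0.1 15
```

```text
top cap [0.5632 0.1634] blob 218 [  0   0  19  19 218] orange 8 [0.5645 0.1726] angle 82.0
side cap [0.558  0.1609] blob 283 [  0   0  19  19 283] orange 4 [0.5617 0.1752] angle 75.5
time_s: 1.3
eef_pos: [0.3994, -0.2082, 0.3927]
tool_rot: [[0.461, 0.887, -0.0], [0.887, -0.461, 0.001], [0.001, -0.001, -1.0]]
wrist_force: [1.3, 0.0, 1.4]
gripper_width: 0.0504
```

```bash
python3 -m pendant '[[401,-26,0,0],[401,-26,0,0],[401,-26,0,0],[401,-26,0,0],[401,-26,0,0],[401,-26,0,0],[401,-26,0,0],[401,-26,0,0],[401,-26,100,0],[401,-26,222,0],[401,-26,222,0],[401,-26,222,0]]'; python3 - <<'E'
from h import *
a=cap('top','t1.png');b=cap('side','s1.png')
a=cv2.resize(a[140:230,185:285],None,fx=4.4,fy=4.4,interpolation=2);b=cv2.resize(b[100:190,240:340],None,fx=4.4,fy=4.4,interpolation=2)
cv2.imwrite('pics/c3.png',np.hstack([a,b])[:,:,::-1])
s=arm.observe();print(s['eef_pos'],s['qpos'])
E
```

```text
time_s: 2.5
eef_pos: [0.5605, 0.1598, 0.191]
tool_rot: [[0.461, 0.888, -0.001], [0.888, -0.461, 0.001], [0.001, -0.001, -1.0]]
wrist_force: [0.2, -0.3, -1.2]
gripper_width: 0.0507
[0.55620001 0.15842692 0.18654999] [1.57056737e+01 1.68754574e+01 9.92547114e+01 7.51309285e-02
 6.45635703e+01 4.31199083e+01]
```

View pics/c3.png

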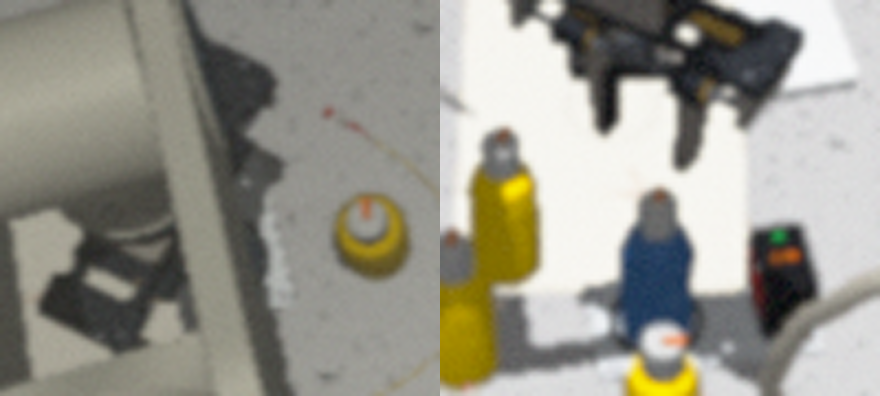

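The side view shows the open fingers straddling the line above the cap at crop (658,195), with no contact. I'll check the cap position against the side ray.

```bash
python3 - <<'E'
from h import *
for v in(143.5,145,146):print(onz('side',(289.5,v),.14))
print(arm.observe()['eef_pos'],proj('side',[.56,.16,.14]),proj('side',arm.observe()['eef_pos']))
E
python3 -m pendant '[[0,0,0,0]]'
```

```text
[0.56167804 0.17517647 0.14      ]
[0.56204455 0.16915952 0.14      ]
[0.56228799 0.1651629  0.14      ]
[0.55620001 0.15842692 0.18654999] [288.64459134 147.24999595] [287.52730179 137.27502366]
time_s: 2.7
eef_pos: [0.5567, 0.1585, 0.1876]
tool_rot: [[0.461, 0.887, -0.012], [0.887, -0.461, -0.002], [-0.007, -0.01, -1.0]]
wrist_force: [0.8, 1.2, 0.5]
gripper_width: 0.0506
```

```bash
python3 -m pendant '[[4,3,20,0],[4,3,40,0],[4,3,58,0],[4,3,58,0],[4,3,58,0],[4,3,58,0]]'; python3 -m pendant '[[0,0,0,0],[0,0,0,0],[0,0,0,0],[0,0,0,0],[0,0,0,0]]' -1 10
```

```text
time_s: 3.3
eef_pos: [0.562, 0.161, 0.1318]
tool_rot: [[0.461, 0.887, -0.009], [0.887, -0.461, -0.001], [-0.005, -0.007, -1.0]]
wrist_force: [0.7, 0.1, 0.2]
gripper_width: 0.0505
time_s: 3.8
eef_pos: [0.5619, 0.1609, 0.1318]
tool_rot: [[0.461, 0.887, -0.009], [0.887, -0.461, -0.001], [-0.005, -0.007, -1.0]]
wrist_force: [0.5, 0.4, 0.5]
gripper_width: 0.0122
```

The opening is 12 mm, smaller than the cap, so I look before going on.

```bash
python3 - <<'E'
from h import *
b=cap('side','s2.png')
b=cv2.resize(b[90:200,230:350],None,fx=5,fy=5,interpolation=2)
cv2.imwrite('pics/c4.png',b[:,:,::-1])
s=arm.observe();print(s['gripper_width'],s['eef_pos'],proj('side',s['eef_pos']))
E
```

```text
0.008718668763901162 [0.56189344 0.16095824 0.13176193] [289.24962728 148.81494948]
```

View pics/c4.png

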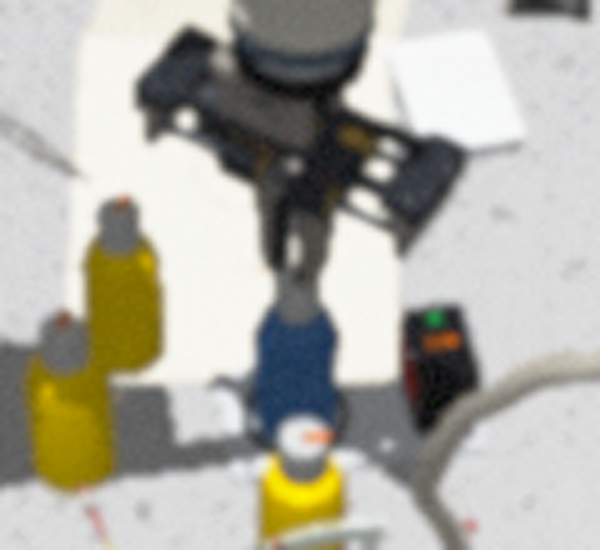

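```bash
python3 - <<'E'
from h import *
f=lambda x,y:(195+x/4.4,150+y/4.4); g=lambda x,y:(230+x/5,90+y/5)
print('ring from top',onz('top',f(180,212),.009))
for z,p in((.114,(297,318)),(.14,(297,275)),(.099,(297,325))):print('side',z,onz('side',g(*p),z))
t=arm.observe();e=t['eef_pos'];R=t['tool_rot']
for d in(.011,0,-.008,-.07):
    q=proj('side',e+R[:,2]*d);print('tool',d,(q[0]-230)*5,(q[1]-90)*5)
b=lambda z:[(lambda q:((q[0]-230)*5,(q[1]-90)*5))(proj('side',[.5615,.161,z]))]
print(b(.14),b(.114),b(.009))
b=lambda z:[(lambda q:((q[0]-195)*4.4,(q[1]-150)*4.4))(proj('top',[.5615,.161,z]))]
print(b(.14),b(.114),b(.009))
E
```

```text
ring from top [0.56431919 0.16288563 0.009     ]
side 0.114 [0.5628425  0.15694083 0.114     ]
side 0.14 [0.56174062 0.16913798 0.14      ]
side 0.099 [0.56262582 0.16387208 0.099     ]
tool 0.011 295.84184774403695 305.7894294991624
tool 0 296.24813640685403 294.07474739771044
tool -0.008 296.5465942131789 285.46919513457084
tool -0.07 298.94836060666705 216.2181124522074
[(np.float64(295.788803415669), np.float64(285.13131931437))] [(np.float64(295.22582107801895), np.float64(312.8233282055355))] [(np.float64(293.0999147443677), np.float64(417.39253607627063))]
[(np.float64(157.36873391913326), np.float64(191.59320908987021))] [(np.float64(162.7634749076957), np.float64(196.75791851208058))] [(np.float64(182.4317664969861), np.float64(215.5875548385243))]
```

```bash
python3 -m pendant '[[0,0,0,0],[0,0,0,0]]' -1 10; python3 - <<'E'
from h import *
cap('side','s3.png')
r=[cv2.resize(cv2.imread('pics/'+f)[125:185,270:310],None,fx=10,fy=10,interpolation=2) for f in('side0.png','s3.png')]
cv2.imwrite('pics/c5.png',np.hstack(r))
E
```

```text
time_s: 4.05
eef_pos: [0.5618, 0.1609, 0.1317]
tool_rot: [[0.461, 0.887, -0.009], [0.887, -0.461, -0.001], [-0.006, -0.008, -1.0]]
wrist_force: [0.3, 0.4, -0.9]
gripper_width: 0.0005
```

View pics/c5.png

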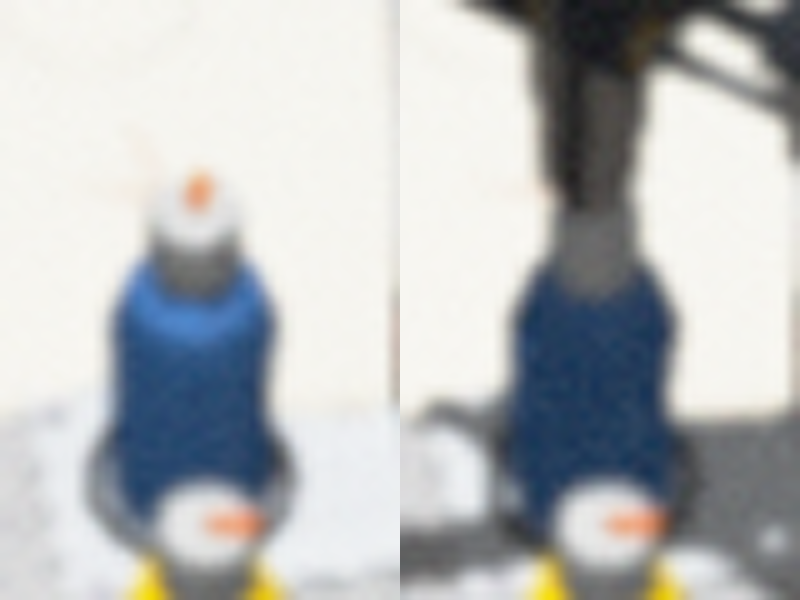

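The blue bottle is upright and unmoved. The shut fingers end at crop (590,205), over the middle of the cap's top disk, so the tips sit above the cap rather than around it. The real tips are about 20 mm higher than I had assumed, so I'll open, go lower and try again.

```bash
python3 -m pendant '[[0,0,0,0],[0,0,0,0],[0,0,0,0],[0,0,0,0],[0,0,0,0],[0,0,0,0],[0,0,7,0],[0,0,14,0],[0,0,19,0],[0,0,19,0],[0,0,19,0]]' 0.2 6; python3 -m pendant '[[0,0,0,0],[0,0,0,0],[0,0,0,0],[0,0,0,0],[0,0,0,0]]' -0.9 6
```

```text
time_s: 5.2
eef_pos: [0.5615, 0.1609, 0.1124]
tool_rot: [[0.461, 0.887, -0.01], [0.887, -0.461, -0.002], [-0.006, -0.008, -1.0]]
wrist_force: [-0.3, 0.7, -1.4]
gripper_width: 0.055
time_s: 5.7
eef_pos: [0.5617, 0.1609, 0.1126]
tool_rot: [[0.461, 0.887, -0.009], [0.887, -0.461, -0.001], [-0.006, -0.008, -1.0]]
wrist_force: [0.1, 0.7, 1.0]
gripper_width: 0.03
```

It grips at 30 mm, the cap's width. Now I turn about 66° clockwise, which is + about the tool's z.

```bash
python3 -m pendant '[[0,0,0,0],[0,0,0,0],[0,0,0,8],[0,0,0,16],[0,0,0,24],[0,0,0,32],[0,0,0,40],[0,0,0,48],[0,0,0,56],[0,0,0,62],[0,0,0,66],[0,0,0,66]]' - 12;  python3 - <<'E'
from h import *
b=cap('side','s4.png')
b=cv2.resize(b[110:190,250:330],None,fx=6,fy=6,interpolation=2)
cv2.imwrite('pics/c6.png',b[:,:,::-1]);s=arm.observe();print(s['gripper_width'],s['eef_pos'],s['tool_rot'].round(3).tolist(),s['qpos'].round(1))
E
```

```text
time_s: 6.9
eef_pos: [0.562, 0.1615, 0.1129]
tool_rot: [[0.998, -0.061, -0.009], [-0.061, -0.998, -0.0], [-0.009, 0.001, -1.0]]
wrist_force: [-0.3, 2.4, 2.2]
gripper_width: 0.0294
0.029469419482086277 [0.56198291 0.16143242 0.11288127] [[0.998, -0.059, -0.009], [-0.059, -0.998, -0.001], [-0.009, 0.001, -1.0]] [1.580e+01 2.200e+01 1.023e+02 1.000e-01 5.620e+01 1.091e+02]
```

View pics/c6.png

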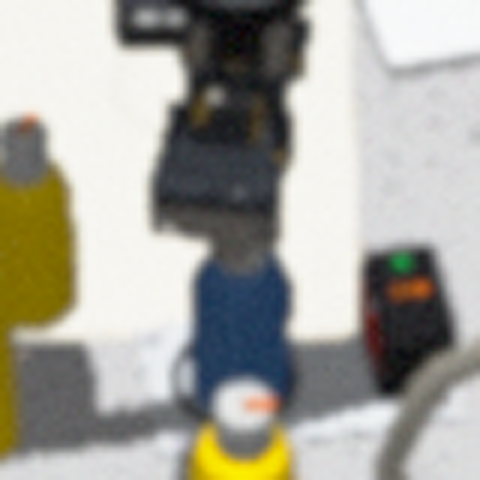

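The bottle stays upright while held. I release, rise and check the stripe.

```bash
python3 -m pendant '[[0,0,0,0],[0,0,0,0],[0,0,0,0],[0,0,0,0],[0,0,-40,0],[0,0,-90,0],[0,0,-140,0],[0,0,-190,0],[0,0,-230,0],[0,-250,-230,-40],[0,-250,-230,-40],[0,-250,-230,-40]]' 0.2;  python3 - <<'E'
from h import *
a=cap('top','t5.png');b=cap('side','s5.png')
a=cv2.resize(a[155:215,210:250],None,fx=10,fy=10,interpolation=2)
b=cv2.resize(b[125:185,270:310],None,fx=10,fy=10,interpolation=2)
cv2.imwrite('pics/c7.png',np.hstack([a,b])[:,:,::-1]);s=arm.observe();print(s['gripper_width'],s['eef_pos'])
E
```

```text
time_s: 8.15
eef_pos: [0.5729, 0.3125, 0.3433]
tool_rot: [[0.922, 0.386, -0.008], [0.386, -0.922, -0.0], [-0.007, -0.003, -1.0]]
wrist_force: [0.8, -0.4, 0.8]
gripper_width: 0.0554
0.0552307807992578 [0.57223435 0.31644054 0.34179693]
```

View pics/c7.png

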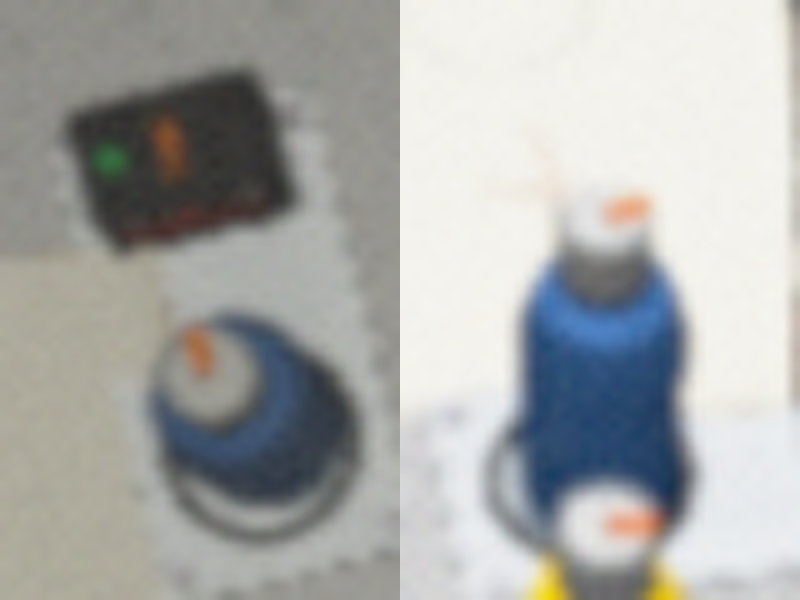

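The top view (left) shows the cap stripe running from (207,372) to (190,330), pointing at the block, and the bottle upright in its ring. I'll put numbers on it.

```bash
python3 - <<'E'
from h import *
def pca(n,fn,u0,v0,u1,v1,z):
    im=cv2.imread('pics/'+fn)[v0:v1,u0:u1].astype(float)
    w=np.clip(im[...,2]-im[...,0]-35,0,None)   # redness weights
    ys,xs=np.nonzero(w);P=np.array([onz(n,(x+u0,y+v0),z)[:2] for x,y in zip(xs,ys)]);ww=w[ys,xs]
    c=np.average(P,0,ww);e,V=np.linalg.eigh(np.cov(P.T,aweights=ww));d=V[:,1]*np.sign(V[0,1]);print(n,len(ww),c.round(4),'axis',np.degrees(np.arctan2(d[1],d[0])).round(1))
pca('top','t5.png',225,185,235,195,.14);pca('side','s5.png',289,143,297,149,.14)
pca('top','t5.png',224,166,230,174,.06)
q=lambda x,y,z:onz('top',(210+x/10,155+y/10),z)[:2]
an=lambda a,b:np.degrees(np.arctan2(*(b-a)[::-1]))
print('stripe',an(q(207,372,.14),q(190,330,.14)),'cap c->tip',q(211,374,.14),an(q(211,374,.14),q(190,330,.14)))
print('block sides',an(q(120,245,.06),q(75,120,.06)),an(q(292,205,.06),q(255,72,.06)),'front',an(q(120,245,.06),q(292,205,.06))+90)
E
```

```text
top 14 [0.5739 0.1651] axis 18.5
side 12 [0.5712 0.1683] axis 24.0
top 14 [0.6556 0.1875] axis 11.9
stripe 21.924839735511586 cap c->tip [0.56502992 0.15998494] 25.33398214255437
block sides 19.789817776901977 15.340082997247393 front 12.49008130361122
```

The stripe reads about 20–22° and the reader about 14.5°, so it is within tolerance but the margin is thin. I'll re-grip and turn 6° more.

```bash
python3 -m pendant '[[-69,139,0,0],[-69,139,0,0],[-69,139,0,0],[-69,139,0,0],[-69,139,50,0],[-69,139,100,0],[-69,139,150,0],[-69,139,190,0],[-69,139,215,0],[-69,139,229,0],[-69,139,229,0],[-69,139,229,0]]'; python3 -m pendant '[[0,0,0,0],[0,0,0,0],[0,0,0,0],[0,0,0,0],[0,0,0,0],[0,0,0,0],[0,0,0,3],[0,0,0,6],[0,0,0,6],[0,0,0,6]]' -0.9 10
```

```text
time_s: 9.45
eef_pos: [0.5614, 0.162, 0.1138]
tool_rot: [[0.921, 0.39, -0.008], [0.39, -0.921, 0.001], [-0.007, -0.004, -1.0]]
wrist_force: [0.2, -0.1, -0.2]
gripper_width: 0.0553
time_s: 10.45
eef_pos: [0.562, 0.1623, 0.1145]
tool_rot: [[0.957, 0.291, -0.007], [0.291, -0.957, 0.002], [-0.006, -0.004, -1.0]]
wrist_force: [-0.5, -0.0, 6.3]
gripper_width: 0.0293
```

```bash
python3 -m pendant '[[0,0,0,0],[0,0,0,0],[0,0,0,0],[0,0,0,0],[0,0,-40,0],[0,0,-90,0],[0,0,-140,0],[0,0,-190,0],[0,0,-230,0],[0,0,-230,0],[-222,278,-230,-82],[-222,278,-230,-82]]' 0.2; python3 -m pendant '[[-165,208,0,-64],[-165,208,0,-64],[-165,208,0,-64],[-165,208,0,-64],[-165,208,0,-64],[-165,208,0,-64],[-165,208,0,-64],[-165,208,0,-64]]' 0.1; python3 - <<'E'
from h import *
a=cap('top','t6.png');b=cap('side','s6.png');s=arm.observe();print(s['eef_pos'],s['tool_rot'].round(3).tolist(),s['qpos'].round(1))
a=cv2.resize(a[155:215,210:250],None,fx=10,fy=10,interpolation=2)
b=cv2.resize(b[125:185,270:310],None,fx=10,fy=10,interpolation=2)
c=cv2.imread('pics/s6.png')[170:270,190:290];c=cv2.resize(c,None,fx=4,fy=4)
cv2.imwrite('pics/c8.png',np.hstack([np.vstack([a,]),b])[:,:,::-1])
def pca(n,fn,u0,v0,u1,v1,z):
    im=cv2.imread('pics/'+fn)[v0:v1,u0:u1].astype(float)
    w=np.clip(im[...,2]-im[...,0]-35,0,None)
    ys,xs=np.nonzero(w);P=np.array([onz(n,(x+u0,y+v0),z)[:2] for x,y in zip(xs,ys)]);ww=w[ys,xs]
    c=np.average(P,0,ww);e,V=np.linalg.eigh(np.cov(P.T,aweights=ww));d=V[:,1]*np.sign(V[0,1]);print(n,len(ww),c.round(4),'axis',np.degrees(np.arctan2(d[1],d[0])).round(1))
pca('top','t6.png',225,185,235,195,.14);pca('side','s6.png',289,143,297,149,.14)
E
```

```text
time_s: 11.65
eef_pos: [0.5267, 0.0703, 0.3435]
tool_rot: [[0.827, 0.562, -0.008], [0.562, -0.827, 0.001], [-0.006, -0.006, -1.0]]
wrist_force: [0.6, -0.1, 0.6]
gripper_width: 0.0549
time_s: 12.45
eef_pos: [0.5064, -0.1958, 0.3418]
tool_rot: [[-0.146, 0.989, -0.01], [0.989, 0.146, 0.002], [0.004, -0.01, -1.0]]
wrist_force: [0.3, 0.1, -0.2]
gripper_width: 0.0507
[ 0.50669878 -0.19476249  0.3420819 ] [[-0.144, 0.99, -0.01], [0.99, 0.144, 0.002], [0.003, -0.01, -1.0]] [-21.1   6.8  92.2  -0.1  81.6 -29.4]
top 13 [0.574  0.1643] axis 13.2
side 9 [0.5712 0.1676] axis 15.4
```

The stripe now reads 13–15° against the reader's 14.5°, so it is aligned. Next I go above the bar with the opening reduced to 30 mm to clear the cover's edge.

```bash
python3 -m pendant '[[37,-74,0,0],[37,-74,0,0],[37,-74,50,0],[37,-74,100,0],[37,-74,150,0],[37,-74,195,0],[37,-74,195,0],[37,-74,195,0]]' -0.35 20; python3 - <<'E'
from h import *
b=cap('side','s7.png');s=arm.observe();e=s['eef_pos'];print(e,s['gripper_width'],proj('side',e))
b=cv2.resize(b[190:290,200:320],None,fx=6.6,fy=6,interpolation=2)
cv2.imwrite('pics/c9.png',b[:,:,::-1])
E
```

```text
time_s: 13.35
eef_pos: [0.4261, -0.1681, 0.1482]
tool_rot: [[-0.142, 0.99, -0.012], [0.99, 0.142, 0.003], [0.004, -0.011, -1.0]]
wrist_force: [0.6, 0.8, 1.1]
gripper_width: 0.0296
[ 0.42726929 -0.1686036   0.14948896] 0.02933154829597754 [231.38430774 235.96938676]
```

View pics/c9.png

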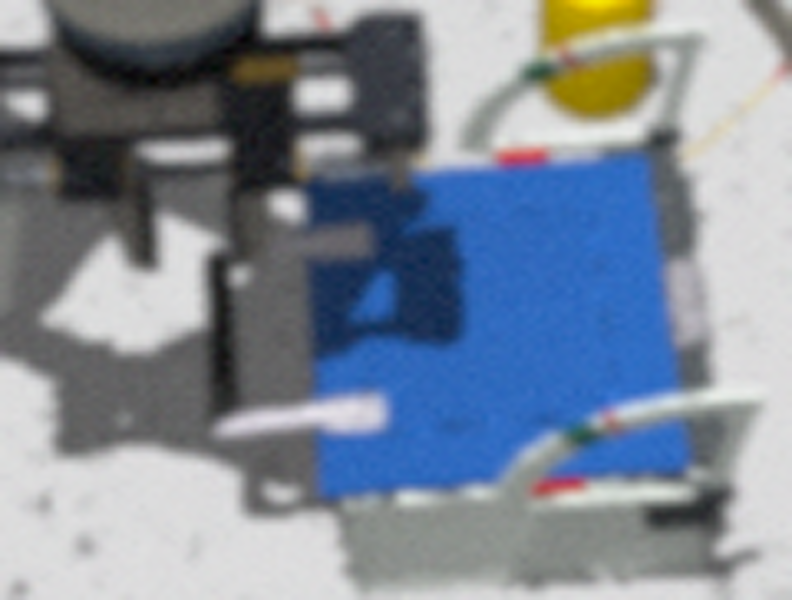

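The side view shows the finger inner edges at crop x≈155 and 232, with tips at y≈256. The bar is at x≈224, between y=260 and 420. I'll compute the relative offset.

```bash
python3 - <<'E'
from h import *
for z in(.15,.16,.17):print(z,onz('side',(229.4,232.7),z))
print(onz('side',(233.9,246.7),.099),onz('side',(233.9,233),.099),onz('side',(235,261),.099))
e=arm.observe()['eef_pos'];print(e,proj('side',e+[0,0,.01]),proj('side',[.430,-.169,.099]))
E
```

```text
0.15 [ 0.42077807 -0.15918202  0.15      ]
0.16 [ 0.42237592 -0.16512456  0.16      ]
0.17 [ 0.42397376 -0.1710671   0.17      ]
[ 0.43065192 -0.17248902  0.099     ] [ 0.42528188 -0.128963    0.099     ] [ 0.43901551 -0.21611911  0.099     ]
[ 0.42726929 -0.1686036   0.14948896] [231.08343039 234.03436727] [233.81985005 245.57893157]
```

```bash
python3 -m pendant '[[-3,4,0,0],[-3,4,25,0],[-3,4,45,0],[-3,4,60,0],[-3,4,70,0],[-3,4,76,0],[-3,4,76,0],[-3,4,76,0]]' - 20; python3 -m pendant '[[0,0,0,0],[0,0,0,0],[0,0,0,0],[0,0,0,0]]' -1 20
```

```text
time_s: 14.2
eef_pos: [0.4317, -0.1712, 0.0742]
tool_rot: [[-0.142, 0.99, -0.008], [0.99, 0.142, 0.001], [0.002, -0.007, -1.0]]
wrist_force: [0.4, 0.5, 0.4]
gripper_width: 0.0298
time_s: 14.6
eef_pos: [0.4307, -0.1714, 0.0744]
tool_rot: [[-0.143, 0.99, -0.009], [0.99, 0.143, 0.001], [0.002, -0.009, -1.0]]
wrist_force: [-5.0, -2.4, 3.3]
gripper_width: 0.011
```

The bar is gripped (opening 11 mm). I raise it along the arc, first to 30°.

```bash
python3 -m pendant '[[0,0,-8.5,0],[0,1,-17,0],[0,2,-25.5,0],[0,3,-34,0],[0,5,-42,0],[0,7,-50.5,0],[0,9,-58.5,0],[0,12,-66.5,0],[0,15,-74.5,0],[0,18,-82.5,0],[0,22,-90,0],[0,26,-97.5,0]]' - 25; python3 - <<'E'
from h import *
s=arm.observe();e=s['eef_pos']-[.4305,-.1714,.0744];print((e*1000).round(1), 'along',1000*(e[0]*.99+e[1]*.143),np.degrees(np.arcsin(e[2]/.195)),s['wrist_force'])
E
```

```text
time_s: 15.8
eef_pos: [0.4548, -0.1676, 0.172]
tool_rot: [[-0.143, 0.99, -0.014], [0.99, 0.143, 0.001], [0.003, -0.014, -1.0]]
wrist_force: [-10.2, -2.3, 3.2]
gripper_width: 0.0108
[24.3  3.8 97.6] along 24.593815292793153 30.047253502936815 [-10.209896    -2.2971499    3.18377247]
```

```bash
python3 -m pendant '[[0,5,-7,0],[0,9,-14,0],[0,14,-21,0],[0,19,-28,0],[0,25,-34,0],[0,30.5,-40,0],[0,36.5,-46,0],[0,43,-52,0],[0,50,-57,0],[0,56.5,-62,0],[0,64,-67,0],[0,64,-67,0]]'; python3 - <<'E'
from h import *
s=arm.observe();e=s['eef_pos']-[.4305,-.1714,.0744];a=1000*(e[0]*.99+e[1]*.143);print((e*1000).round(1), 'along',a,np.degrees(np.arctan2(e[2]*1000,195-a)),np.hypot(e[2]*1000,195-a),s['wrist_force'])
b=cap('side','s8.png')
b=cv2.resize(b[170:290,200:320],None,fx=5,fy=5,interpolation=2)
cv2.imwrite('pics/c10.png',b[:,:,::-1])
E
```

```text
time_s: 17.0
eef_pos: [0.5172, -0.1579, 0.242]
tool_rot: [[-0.143, 0.99, -0.018], [0.99, 0.143, 0.001], [0.004, -0.018, -1.0]]
wrist_force: [-21.6, 2.7, 31.7]
gripper_width: 0.0094
[ 86.7  13.5 167.6] along 87.74342928430421 57.38533506423525 198.99680560059892 [-21.60793843   2.74477096  31.73000649]
```

View pics/c10.png

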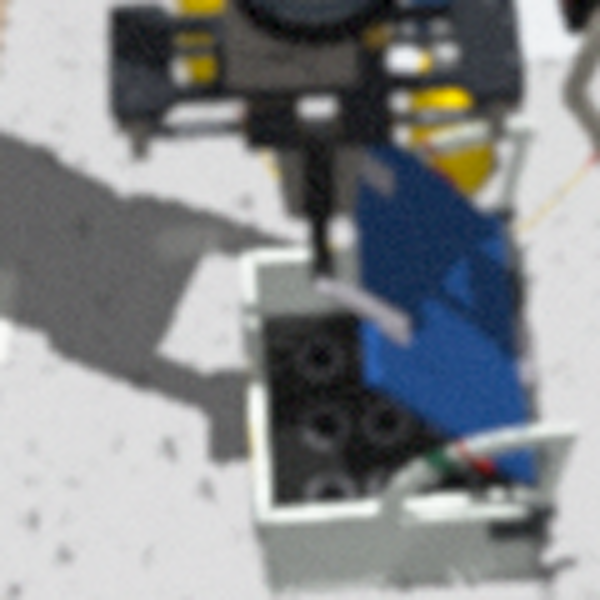

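The cover is up near the red tick, with the gripper holding the bar at about (320,240). The wrist force of 38 N is almost purely radial, meaning my path is a few mm too tight. I ease outward while going on to about 65°.

```bash
python3 -m pendant '[[0,-2,-4,0],[0,2,-7,0],[0,6,-9,0],[0,10,-11,0],[0,14,-13,0],[0,18,-15,0],[0,21,-16,0],[0,21,-16,0],[0,21,-16,0]]'; python3 - <<'E'
from h import *
s=arm.observe();e=s['eef_pos']-[.4305,-.1714,.0744];a=1000*(e[0]*.99+e[1]*.143);print((e*1000).round(1), 'along',a,np.degrees(np.arctan2(e[2]*1000,195-a)),np.hypot(e[2]*1000,195-a),s['wrist_force'],s['gripper_width'])
b=cap('side','s9.png')
b=cv2.resize(b[245:280,265:325],None,fx=10,fy=10,interpolation=2)
cv2.imwrite('pics/c11.png',b[:,:,::-1])
E
```

```text
time_s: 17.95
eef_pos: [0.5378, -0.155, 0.2572]
tool_rot: [[-0.143, 0.989, -0.019], [0.99, 0.143, 0.001], [0.004, -0.018, -1.0]]
wrist_force: [0.5, -0.2, 0.2]
gripper_width: 0.0001
[107.3  16.4 182.8] along 108.6027471982314 64.70638513270755 202.21372825810658 [ 0.45972159 -0.2415595   0.24345299] 0.0001491132578675944
```

View pics/c11.png

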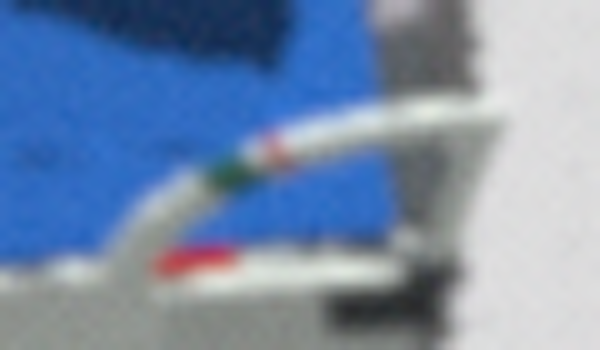

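The grip slipped: the opening is 0.1 mm and the pointer in the crop is back at the closed end, at (200,262). The fingers only pinched the upper edge of the bar. An 11 mm opening on a 12 mm bar puts the real tip about 27 mm above the reported TCP, which also fits the cap grip. I'll go back and grip about 20 mm deeper. All 12 views are used, so further checks will be numeric.

```bash
python3 -m pendant '[[0,-50,0,0],[0,-90,0,0],[0,-110,0,0],[0,-110,0,0],[0,-110,40,0],[0,-110,80,0],[0,-110,120,0],[0,-110,150,0],[0,-110,160,0],[0,-110,160,0]]' -0.43 30; python3 -m pendant '[[0,0,10,0],[0,0,20,0],[0,0,20,0],[0,0,20,0]]'; python3 - <<'E'
from h import *
cap('side','s10.png');s=arm.observe();e=s['eef_pos']-[.4305,-.1714,.0744];print((e*1000).round(1),'along',1000*(e[0]*.99+e[1]*.143))
for f in('side0.png','s10.png'):
    im=cv2.imread('pics/'+f).astype(int);m=((im[...,2]>im[...,1]+60)&(im[...,2]>im[...,0]+60));m[:245]=0;m[285:]=0;m[:,:265]=0;m[:,325:]=0
    y,x=np.nonzero(m);print(f,len(x),x.mean(),y.mean())
E
```

```text
time_s: 19.0
eef_pos: [0.4258, -0.1702, 0.0984]
tool_rot: [[-0.143, 0.989, -0.021], [0.99, 0.144, 0.002], [0.005, -0.02, -1.0]]
wrist_force: [1.4, 0.7, 0.1]
gripper_width: 0.0261
time_s: 19.4
eef_pos: [0.4256, -0.1702, 0.0786]
tool_rot: [[-0.143, 0.989, -0.02], [0.99, 0.144, 0.002], [0.005, -0.02, -1.0]]
wrist_force: [-0.3, -0.4, 0.7]
gripper_width: 0.0261
[-4.8  1.1  4.4] along -4.591959812645164
side0.png 13 284.2307692307692 270.53846153846155
s10.png 13 284.2307692307692 270.53846153846155
```

The cover is closed, with the pointer exactly where it started. I centre and go down to TCP z of about 0.055, then grip.

```bash
python3 -m pendant '[[0,3.5,0,0],[0,3.5,0,0],[0,3.5,8,0],[0,3.5,16,0],[0,3.5,23,0],[0,3.5,23,0],[0,3.5,23,0]]'; python3 -m pendant '[[0,0,0,0],[0,0,0,0],[0,0,0,0],[0,0,0,0]]' -1 30
```

```text
time_s: 20.15
eef_pos: [0.4284, -0.1697, 0.0553]
tool_rot: [[-0.143, 0.989, -0.021], [0.99, 0.143, 0.002], [0.005, -0.02, -1.0]]
wrist_force: [1.0, 0.5, 0.6]
gripper_width: 0.0262
time_s: 20.55
eef_pos: [0.4297, -0.1697, 0.0557]
tool_rot: [[-0.143, 0.99, -0.018], [0.99, 0.143, 0.002], [0.005, -0.018, -1.0]]
wrist_force: [4.2, 3.1, -2.0]
gripper_width: 0.0111
```

```bash
cat > st.py <<'E'
from h import *
s=arm.observe();e=(s['eef_pos']-[.4297,-.1697,.0557])*1000;a=e[0]*.99+e[1]*.143;w=s['wrist_force'];th=np.arctan2(e[2],195-a)
print('along',a.round(1),'up',e[2].round(1),'th',np.degrees(th).round(1),'r',np.hypot(e[2],195-a).round(1),'F along/up',(w[0]*.99+w[1]*.143).round(1),w[2].round(1),'w',s['gripper_width'].round(4))
E
python3 -m pendant '[[0,0,-8.5,0],[0,1,-17,0],[0,2,-25.5,0],[0,3,-34,0],[0,5,-42,0],[0,7,-50.5,0],[0,9,-58.5,0],[0,12,-66.5,0],[0,12,-66.5,0]]' - 30 >/dev/null; python3 st.py
```

```text
Traceback (most recent call last):
  File "st.py", line 3, in <module>
    print('along',a.round(1),'up',e[2].round(1),'th',np.degrees(th).round(1),'r',np.hypot(e[2],195-a).round(1),'F along/up',(w[0]*.99+w[1]*.143).round(1),w[2].round(1),'w',s['gripper_width'].round(4))
                                                                                                                                                                            ^^^^^^^^^^^^^^^^^^^^^^^^
AttributeError: 'float' object has no attribute 'round'
```

```bash
sed -i "s/s\['gripper_width'\].round(4)/round(s['gripper_width'],4)/" st.py; python3 st.py
```

```text
along 11.3 up 67.1 th 20.1 r 195.5 F along/up -8.7 0.4 w 0.0115
```

```bash
python3 -m pendant '[[0,2.5,-8,0],[0,6,-16,0],[0,9.5,-23.5,0],[0,13,-31.5,0],[0,17,-38.5,0],[0,22,-46,0],[0,27,-53,0],[0,32,-59.5,0],[0,32,-59.5,0]]' >/dev/null; python3 st.py
```

```text
along 44.0 up 126.8 th 40.0 r 197.2 F along/up -7.7 3.4 w 0.011
```

```bash
python3 -m pendant '[[0,5,-7,0],[0,11,-13,0],[0,17,-19,0],[0,23.5,-25,0],[0,30,-30.5,0],[0,37,-36,0],[0,37,-36,0]]' >/dev/null; python3 st.py
```

```text
along 82.9 up 163.7 th 55.6 r 198.4 F along/up -5.7 5.4 w 0.0108
```

```bash
python3 -m pendant '[[0,6.5,-5,0],[0,12.5,-8.5,0],[0,18.5,-12,0],[0,25,-15,0],[0,31,-18,0],[0,35,-20,0],[0,35,-20,0],[0,35,-20,0],[0,35,-20,0]]' >/dev/null; python3 st.py; python3 - <<'E'
from h import *
cap('side','s11.png')
im=cv2.imread('pics/s11.png').astype(int);H=cv2.cvtColor(im.astype('u1'),cv2.COLOR_BGR2HSV)
print('grn',[(x,y) for y in range(250,275) for x in range(275,310) if 50<H[y,x,0]<95 and H[y,x,1]>110 and H[y,x,2]<150])
print('red',[(x,y) for y in range(245,285) for x in range(265,325) if im[y,x,2]>im[y,x,1]+60 and im[y,x,2]>im[y,x,0]+60])
E
```

```text
along 119.1 up 183.7 th 67.6 r 198.8 F along/up -1.9 4.3 w 0.011
grn [(286, 260), (287, 260), (287, 261), (287, 262), (288, 262)]
red []
```

```bash
cat > red.py <<'E'
from h import *
import sys
im=cv2.imread('pics/'+sys.argv[1]).astype(int)
for (v0,v1,u0,u1) in((245,285,265,325),(180,235,265,310)):
    m=((im[...,2]>im[...,1]+30)&(im[...,2]>im[...,0]+10))[v0:v1,u0:u1].astype('u1')
    n,l,s,c=cv2.connectedComponentsWithStats(m)
    print([(s[i,4],(c[i]+[u0,v0]).round(1).tolist()) for i in range(1,n) if s[i,4]>2])
E
for f in side0.png s8.png s11.png; do python3 red.py $f; done
```

```text
[(np.int32(20), [283.9, 270.8])]
[(np.int32(5), [294.4, 185.0]), (np.int32(21), [289.5, 189.2]), (np.int32(4), [284.8, 197.8]), (np.int32(21), [278.9, 215.1])]
[(np.int32(12), [296.2, 262.8])]
[(np.int32(3), [287.3, 189.7]), (np.int32(5), [290.8, 188.6]), (np.int32(4), [284.5, 197.5]), (np.int32(10), [288.7, 203.7])]
[(np.int32(6), [300.2, 261.8])]
[(np.int32(5), [294.4, 189.2])]
```

The pointer has moved from px 283.9 (closed) through 296.2 to 300.2, which agrees with about 67°, past balance. I bring it back to 50°.

```bash
python3 -m pendant '[[0,-10,5,0],[0,-20,10,0],[0,-29,15.5,0],[0,-38,21,0],[0,-43.5,25,0],[0,-49,29.5,0],[0,-51.5,31.5,0],[0,-51.5,31.5,0],[0,-51.5,31.5,0],[0,-51.5,31.5,0],[0,-51.5,31.5,0],[0,-51.5,31.5,0]]' >/dev/null; python3 st.py; python3 - <<'E'
from h import *
cap('side','s12.png');print(arm.observe()['time_s'],arm.observe()['dq'])
E
python3 red.py s12.png; python3 st.py
python3 - <<'E'
from h import *
# predicted pointer pixel vs angle: pointer from closed and 67deg pixels; hinge fit via case geometry
h=np.array([.4297,-.1697])+.195*np.array([.99,.143]);ax=np.array([.99,.143]);ay=np.array([-.143,.99])
o,d=ray('side',(283.9,270.8))
for yo in(-.09,-.0975):
  # closed pointer lies at z~.1, lateral yo: distance from hinge
  p=onz('side',(283.9,270.8),.101);r=-(p[:2]-h)@ax;lat=(p[:2]-h)@ay
  print('r',r,'lat',lat)
  for t in(0,45,50,55,57,67):
    c=np.radians(t);print(t,proj('side',[*(h-ax*r*np.cos(c)+ay*lat),.099+r*np.sin(c)]).round(1))
  break
for t in('side0.png','s5.png'):pass
E
```

```text
along 67.2 up 152.8 th 50.1 r 199.2 F along/up 6.5 -6.9 w 0.0112
25.25 [-0.05352887  0.03523065  0.06986388  0.04578256  0.08165436  0.09246184]
[(np.int32(17), [294.0, 263.1])]
[(np.int32(7), [295.7, 186.4]), (np.int32(22), [285.9, 205.0])]
along 67.2 up 152.8 th 50.1 r 199.2 F along/up 6.3 -6.9 w 0.011
r 0.06345073324590177 lat -0.08719812342298684
0 [283.9 271.2]
45 [291.1 262.8]
50 [292.7 262. ]
55 [294.4 261.3]
57 [295.2 261. ]
67 [299.  259.8]
```

The tool angle is 50.1°. The pointer, with the offset of about 1 px seen in the two earlier readings, gives about 51°. I'll check the bottle and the bystanders numerically, then hand in.

```bash
python3 -m pendant '[[0,0,0,0],[0,0,0,0],[0,0,0,0]]'; python3 - <<'E'
from h import *
b=cap('side','s13.png')
im=b[143:149,289:297].astype(float);w=np.clip(im[...,0]-im[...,2]-35,0,None);ys,xs=np.nonzero(w)
P=np.array([onz('side',(x+289,y+143),.14)[:2] for x,y in zip(xs,ys)]);c=np.average(P,0,w[ys,xs]);d=c-[.5615,.161+.0035]
print('stripe',len(xs),c.round(4),np.degrees(np.arctan2(d[1],d[0])).round(1))
a=cv2.imread('pics/side0.png').astype(int);b=b[:,:,::-1].astype(int)
for n,(u,v,k) in dict(carton=(239,356,22),cleaver=(281,109,14),stick=(239,218,8)).items():
    print(n,np.abs(a-b)[v-k:v+k,u-k:u+k].mean().round(1))
E
python3 st.py
```

```text
time_s: 25.55
eef_pos: [0.4959, -0.1598, 0.2082]
tool_rot: [[-0.144, 0.989, -0.022], [0.99, 0.144, 0.003], [0.007, -0.022, -1.0]]
wrist_force: [2.4, 1.8, -3.7]
gripper_width: 0.0108
stripe 10 [0.5711 0.1676] 18.0
carton 2.5
cleaver 32.8
stick 67.7
along 67.0 up 152.6 th 50.0 r 199.2 F along/up 3.3 -3.0 w 0.0108
```

```bash
python3 - <<'E'
from h import *
a=cv2.imread('pics/side0.png').astype(int)
for f in('s1','s5','s6','s7','s9','s12'):
    b=cv2.imread(f'pics/{f}.png').astype(int);print(f,{n:np.abs(a-b)[v-k:v+k,u-k:u+k].mean().round(1) for n,(u,v,k) in dict(cleaver=(281,109,12),stick=(239,218,7)).items()})
arm.hand_in()
E
```

```text
s1 {'cleaver': np.float64(64.8), 'stick': np.float64(1.6)}
s5 {'cleaver': np.float64(8.6), 'stick': np.float64(4.4)}
s6 {'cleaver': np.float64(13.3), 'stick': np.float64(57.4)}
s7 {'cleaver': np.float64(2.2), 'stick': np.float64(149.2)}
s9 {'cleaver': np.float64(81.2), 'stick': np.float64(108.9)}
s12 {'cleaver': np.float64(37.6), 'stick': np.float64(72.4)}
the job is handed in; nothing more can be done
```

The job is handed in at about 25.6 s; no verdict came back, so the results below are from my own checks.

**Bottle:** I turned it by its cap (66°, then 6° more) and let go. Before I started on the cover, the stripe read 13–15° against about 14.5° for the reader. A rougher check at the end, from one camera only, gave 18°, still inside the 11° tolerance. The bottle was upright in its ring in the last picture I viewed of it, before the 6° correction; after that I only had the stripe readings.

**Cover:** On the first lift the grip was too shallow. The bar slipped out at about 57° and the cover fell shut, short of balance. I gripped it about 20 mm deeper and raised it to about 67°, with the tool position and the pointer agreeing. I brought it back and finished holding it still at about 50° (0.87 rad) by tool position. The pointer gave about 51°. The last wrist force was about 4 N.

**Bystanders:** The carton looks unchanged in the final picture. The cleaver and the stick could not be confirmed at the end because their image patches differed from the start, probably because the arm or its shadow covered them. The cleaver last matched its starting picture just before I gripped the bar, and the stick just after the first turn of the bottle. As far as I could tell, nothing touched either of them.

**Disagreement:** The fingertips sit roughly 15 to 27 mm above where the stated tool geometry puts them. That explains the first miss on the bottle cap and the slip off the bar.

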